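# Lock the V-block and hold a lens barrel seated in it

### The job

Turn the red turnbutton on the fixture until it stops, with its tongue over the foot of the V-block, so that the block is locked in. Then lift the black lens barrel off its grey rest, lay it in the V-block with its knurled ring in the gap between the two saddles, and press it down gently (10 to 15 N) so that it bears on both sides of the V. Finish while still holding it pressed there with the gripper, and leave the other things on the bench where they are.

Things in the scene. Friction and masses are not known exactly. Their poses are not given: they have to be found in the camera images.
- fixture: Dark steel plate fixed to the bench, 208 x 90 x 12 mm. Origin on the bench straight below the middle of the V; the plate runs from x = -72 to +136 mm. x runs along the V towards the turnbutton, z is up. Fences 10 mm high and an end lip (x -70 to -55 mm, 31 mm above the bench) keep the V-block in its nest.
- turnbutton (a joint): Angle of the red turnbutton about its upright axis (rad), at x = +110 mm of the fixture. 0: tongue along the fixture's +y (open). It grows counter-clockwise seen from above to the stop at 1.57, where the tongue points along the fixture's -x, over the V-block's foot (locked). It turns stiffly (0.04 N m) and stays where left.
- turn_grip (a point): Point on the turnbutton's axis 47.5 mm above the bench, inside its upright grip rib: 10 mm thick, 36 mm long, centred on the axis, from 27.5 to 58.5 mm above the bench. The frame turns with the button: rib and tongue lie along its y, the rib's thickness along its x. The tongue is 20 mm wide, reaches 32 mm along +y and lies 21.5 to 27.5 mm above the bench.
- vblock: Loose aluminium V-block (0.76 kg) in the fixture's nest (1.5 mm play), axes as the fixture's; origin under the middle of the V, 12 mm above the bench. Foot 150 x 60 x 8 mm (x -60 to +90 mm). Two saddles, 20 mm long, 46 mm wide, at x = -38 and +38 mm, tops 54 mm above the bench, with a 56 mm gap between them, open to both sides for fingers. A 90 degree V runs through both along x.
- v_seat (a point): Where the middle of the barrel's axis lies when it is seated in the V-block: 48 mm above the V-block's origin, 60 mm above the bench. Axes as the V-block's (x along the V).
- v_face_a: The ground steel faces on the V-block's +y side of the V, one on each saddle, sloping at 45 degrees (fixed to the V-block, origin the same as the V-block's).
- v_face_b: The ground steel faces on the V-block's -y side of the V, one on each saddle, sloping at 45 degrees (fixed to the V-block, origin the same as the V-block's).
- barrel: Black lens barrel: cylinder 30 mm in diameter, 120 mm long, about 0.12 kg, both ends alike, with a grey knurled ring 33 mm in diameter and 36 mm long round its middle, where it is gripped. Origin in the middle of its axis, x along the axis. It starts level in the rest, its axis 45 mm above the bench.
- rest: Grey plastic rest fixed to the bench, 120 x 60 mm, base 6 mm thick. Origin on the bench below its middle, x along the barrel. Two supports 10 mm long, 48 mm wide and up to 40 mm high at x = -45 and +45 mm carry the barrel; between them is free room for fingers.
- small_box: Bystander: small brown gift box 62 x 62 x 32 mm, origin under its middle.
- tape_roll: Bystander: roll of beige tape lying flat, 103 mm across, 25 mm high, origin under its middle.
- loupe: Bystander: small folding loupe lying flat, 78 x 31 x 14 mm, origin under its middle.
- amethyst: Bystander: purple stone point standing upright, 31 x 27 x 70 mm, origin under its middle.

How it is judged:
By the outcome, as a careful person would: the job done as asked, in the order asked, and still so for the second after the job is handed in, while the arm keeps its last pose, push and grip.
It also fails if it takes over 69 s, if anything falls off the work surface, if the arm or the gripper's body presses on something with over 40 N, if the wrist force passes 120 N, or if a joint passes its speed limit or range.

### The arm

A 6-joint arm with a two-finger parallel gripper is mounted at the origin on a cart in front of the work surface, level with it; the furniture and walls round the work are solid. World frame = base frame: x ahead of the robot, y to its left, z up, the work surface at z = 0. Lengths are in m, angles in rad, forces in N, time in s.
With the tool pointing down it reaches from about 0.35 to 0.725 m from the base axis. Payload 4.3 kg.
Tool frame: the origin (TCP) lies on the mounting face of the last link; the fingertips stand 173 mm ahead of it and the grasp point (between the pads) lies 155 mm ahead of it; z points along the fingers, x is the direction in which the jaws open and shut, and the axes are right-handed (so a half turn about z gives the same grasp; the last joint's range is limited). The gripper opens to 85 mm and grips with 20 to 120 N. Pads are 22 mm wide; open, the fingers measure 114 mm over their backs; the gripper's body (76 mm by 85 mm) begins 54 mm behind the grasp point. The pads swing forward as they close: fully open they stand 13 mm farther back than shut.
Start: joints at [-1.226, 0.377, 0.081, 1.274, 0, 1.46], TCP at [0.253, -0.517, 0.405] pointing down, gripper open.
Joint ranges: [-2.72, 2.72], [-0.84, 1.66], [-1.02, 1.22], [-1.77, 2.12], [-1.37, 1.28], [-3.14, 3.14]. Speed limits (rad/s): [2.57, 2.57, 3.14, 3.14, 3.14, 3.14].

### API

Orientations are given as [roll, pitch, yaw] about the fixed x, y, z axes, in that order (R = Rz(yaw) Ry(pitch) Rx(roll)).
In Python, from rig import robot gives the robot as it stands. The module is installed in compiled form; this text tells all that it offers.
- The arm moves only by the tool drive_tool, never from a script. Its argument "increments" is a list that holds one entry, the list of rows, each a list of 7 numbers: the shift along the world's x, y, z in m, then the turn, a rotation vector about the world's x, y, z in degrees, then the opening, from -1 (shut) to 1 (fully open). A call has exactly 5 rows; each row shifts and turns the commanded pose from where the row before left it; what a row does not reach is not made up. A row lasts 1/8 s, in which the tool goes at most 62.5 mm and 10.7 degrees, less where a joint would pass 70% of its speed; a pose out of reach is approached as far as the arm can. A call with a gripper value outside its range is refused whole. The fingers move at their own pace and stop on an object; "force" is the grip in N (left out, the last holds). Time passes only in rows, so rows that do not move let the fingers close, or fill a call up. It gives the time, the measured TCP pose, the force and the opening at its end, in the units of the state.
- robot.state(): the state, without advancing time (a new reading comes with each control period).
- robot.snapshot(name): name is "side" or "top" or "wrist"; returns the picture (384x512x3 uint8, red, green, blue); there is no depth.
- robot.camera_info(name): a dict with "mtx" (3x3 intrinsics, pixels), "extrinsics" (4x4, takes a point from world to camera coordinates). Camera axes: x right, y up, looking along -z (the intrinsics and any distortion apply to the point x, -y, -z); pixel columns grow to the right and rows downward; lengths in m; the calibration is good to about 2 mm. A picture is of the moment at which its call begins: read the wrist's pose just before it. camera_info takes no time and is no camera call; for the wrist camera it gives the pose at the moment of the call.
- robot.close_job(): hands the job in, once; it reports no verdict.
Trained networks look in the newest picture that a camera, given by its name, has taken for a name from the list of things; names that differ only in an ending like _2 or _b are one class to them, and where a whole thing is asked for, a point or a joint stands for the part that bears it (a point fixed in the world has none). Each returns a list of dicts, best first, with "confidence" (0 to 1); they miss things now and then, are a little off and sometimes report something else, mostly with a low value. They report only what shows in the picture. A call takes as long as a camera call.
- robot.look_for(name, camera): "box" ([centre column, centre row, width, height] in pixels, round what is visible of it).
The state is a dict: "time": time; "q": joint angles; "qvel": joint speeds; "joint_efforts": joint torques, N m; "tcp_pos": TCP position; "eef_rot": TCP orientation; "force": force on the tool from outside, world axes, zero at the start; "ft_torque": the same for the moment, N m; "finger_gap": finger opening in m.
Only numpy, scipy, OpenCV 4.12 (cv2) and the standard library are available. Lean on these libraries where they do the work, as an engineer would, in place of code of your own. Each camera call takes 0.05 s, during which the arm holds its last target.

## Working session

There is one attempt and no reset: what is moved stays moved. The work goes in short steps, Python scripts to look and compute and a tool call to move; the robot and the scene stay as the last step left them, time stands still between calls to the robot, and variables do not carry over. Pictures are saved under pics/ and viewed, and the job is handed in when it is done.

Besides the shell and the picture viewer there is one more tool, called after "Call:" by a JSON object that holds its "op" and its "data". drive_tool: Moves the arm, as the interface text tells. Its arguments: {"type":"object","properties":{"increments":{"type":"array","items":{"type":"array","items":{"type":"array","items":{"type":"number"}}}},"force":{"type":"number"}},"required":["increments"]}

```bash
mkdir -p pics; cat > h.py <<'E'
from rig import robot
import numpy as np, cv2
def snap(n,f):
    im=robot.snapshot(n); cv2.imwrite('pics/'+f,im[:,:,::-1]); return im
def proj(info,P):
    P=np.atleast_2d(P); E=np.array(info['extrinsics']);K=np.array(info['mtx'])
    c=P@E[:3,:3].T+E[:3,3]; c=c*[1,-1,-1]; u=c@K.T; return u[:,:2]/u[:,2:]
def ray(info,uv):
    E=np.array(info['extrinsics']);K=np.array(info['mtx'])
    d=np.linalg.inv(K)@[uv[0],uv[1],1]; d=d*[1,-1,-1]; R=E[:3,:3]
    return -R.T@E[:3,3], R.T@d/np.linalg.norm(d)
def atz(info,uv,z):
    o,d=ray(info,uv); return o+d*(z-o[2])/d[2]
def tri(rs):
    A=0;b=0
    for o,d in rs:
        M=np.eye(3)-np.outer(d,d);A=A+M;b=b+M@o
    p=np.linalg.solve(A,b); return p,[np.linalg.norm((np.eye(3)-np.outer(d,d))@(p-o)) for o,d in rs]
E
python3 - <<'E'
from h import *
s=robot.state();print(s)
for c in('top','side','wrist'):
    i=robot.camera_info(c); print(c,{k:np.round(v,3).tolist() if not isinstance(v,str) else v for k,v in i.items()})
    snap(c,c+'0.png')
    if c!='wrist':
      for n in('fixture','turnbutton','vblock','barrel','rest','small_box','tape_roll','loupe','amethyst'):
        print(n,[(np.round(d['box'],1).tolist(),round(d['confidence'],2)) for d in robot.look_for(n,c)[:2]])
E
```

```text
{'time': 0.0, 'q': array([-1.22630768e+00,  3.78049974e-01,  7.96238081e-02,  1.27441478e+00,
        1.96948611e-05,  1.46048856e+00]), 'qvel': array([-0.00064562,  0.00028204,  0.00053749,  0.00040696,  0.00053959,
       -0.00022859]), 'joint_efforts': array([ 1.55346286e-03, -4.63609457e+01,  2.69872659e+01,  2.08129256e-02,
       -2.09968994e-05,  3.09567199e-06]), 'tcp_pos': array([ 0.25248381, -0.51625494,  0.40376719]), 'eef_rot': array([-3.14134800e+00,  2.03002000e-03, -1.11599969e+00]), 'force': array([-0.26651204, -0.17785378, -0.09387339]), 'ft_torque': array([ 0.00260207, -0.02980391, -0.08169969]), 'finger_gap': 0.08489453664526245}
top {'mtx': [[364.942, 0.0, 257.396], [0.0, 364.942, 186.19], [0.0, 0.0, 1.0]], 'extrinsics': [[0.023, -1.0, 0.0, -0.092], [0.981, 0.022, 0.192, -0.512], [-0.192, -0.004, 0.981, -0.872], [0.0, 0.0, 0.0, 1.0]]}
fixture [([259.9, 205.3, 79.5, 38.5], 0.98)]
turnbutton [([293.2, 199.3, 15.7, 20.5], 0.53)]
vblock [([257.1, 206.6, 60.3, 23.7], 0.58)]
barrel [([135.4, 194.8, 49.4, 16.4], 0.91), ([257.6, 203.5, 55.5, 22.6], 0.3)]
rest []
small_box
[... 346 characters left out ...]
.0]]}
fixture [([272.5, 196.1, 34.7, 48.6], 0.82), ([272.8, 203.5, 24.1, 30.6], 0.27)]
turnbutton []
vblock [([273.1, 202.4, 23.8, 31.3], 0.58)]
barrel [([247.8, 264.9, 24.2, 37.5], 0.91)]
rest [([246.9, 278.2, 32.9, 39.6], 0.83), ([270.8, 198.3, 35.1, 49.0], 0.52)]
small_box [([303.3, 239.3, 28.8, 22.7], 0.97), ([249.3, 276.1, 32.7, 36.7], 0.4)]
tape_roll [([269.6, 153.6, 20.9, 14.0], 0.61), ([273.6, 201.0, 17.1, 25.4], 0.35)]
loupe []
amethyst [([186.6, 252.7, 12.8, 24.7], 0.74)]
wrist {'mtx': [[325.712, 0.0, 254.778], [0.0, 325.712, 196.491], [0.0, 0.0, 1.0]], 'extrinsics': [[0.438, -0.899, -0.0, -0.575], [0.852, 0.416, -0.318, 0.041], [0.286, 0.139, 0.948, -0.382], [0.0, 0.0, 0.0, 1.0]]}
```

```bash
cd pics; python3 - <<'E'
import cv2
a=cv2.imread('top0.png')[110:260,90:420]; cv2.imwrite('top0c.png',cv2.resize(a,None,fx=2.4,fy=2.4,interpolation=2))
a=cv2.imread('side0.png')[130:310,160:340]; cv2.imwrite('side0c.png',cv2.resize(a,None,fx=3.3,fy=3.3,interpolation=2))
E
```

```text
(no output)
```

View pics/top0c.png

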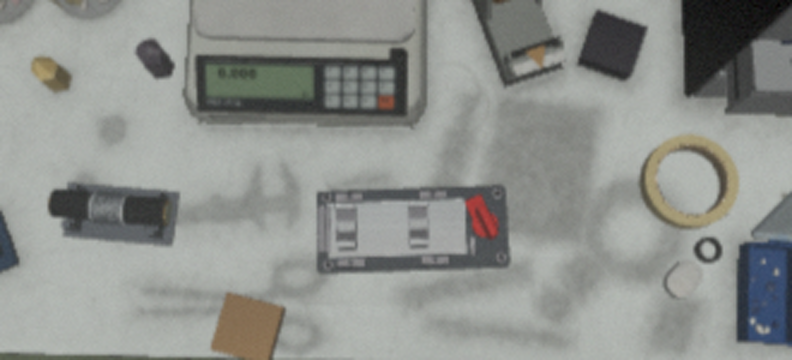

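View pics/side0c.png

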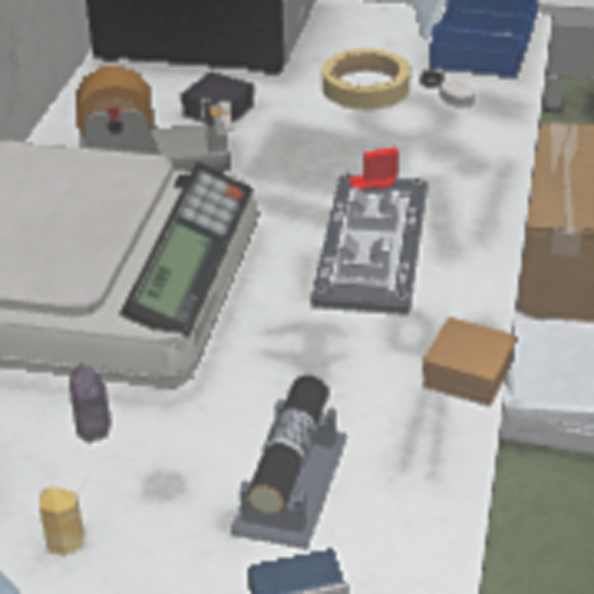

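View pics/wrist0.png

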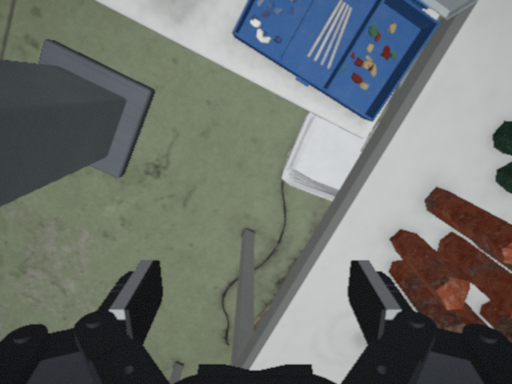

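The top view shows the fixture with its red button at the right end, turned partway (tongue to the upper left), at crop (483,217). The barrel in its rest is at the left, crop (110,207), and the box and amethyst stand clear. Next I'll work out coarse positions.

```bash
python3 - <<'E'
from h import *
T=robot.camera_info('top');S=robot.camera_info('side')
print('wristcam',atz(robot.camera_info('wrist'),(254,196),0), -np.array(robot.camera_info('wrist')['extrinsics'])[:3,:3].T@np.array(robot.camera_info('wrist')['extrinsics'])[:3,3])
for n,c,z in (('button',(291.5,200),.045),('fixc',(262,205),.012),('barrel',(135.4,196),.045),('box',(192,246),.03),('ame',(154,134),.04)):
    print(n,atz(T,c,z).round(3))
print(tri([ray(T,(135.4,196)),ray(S,(247.8,264.9))]))
# fixture plate corners (crop/2.4+offset)
for c in ((318,190),(318,272),(510,268),(506,186)):
    print(atz(T,(c[0]/2.4+90,c[1]/2.4+110),.012).round(3))
E
```

```text
wristcam [ 0.21301243 -0.53469726  0.        ] [ 0.32595177 -0.4806875   0.37552187]
button [ 0.482 -0.167  0.045]
fixc [ 0.472 -0.094  0.012]
barrel [0.483 0.227 0.045]
box [0.362 0.08  0.03 ]
ame [0.65  0.194 0.04 ]
(array([0.48331903, 0.22869742, 0.03952294]), [np.float64(0.0006507099968647033), np.float64(0.0006507099968646243)])
[0.512 0.011 0.012]
[0.422 0.007 0.012]
[ 0.431 -0.199  0.012]
[ 0.521 -0.195  0.012]
```

Call:
{"op": "drive_tool", "data": {"increments": [[[0.03, 0.044, 0, 0, 0, 0, 1], [0.03, 0.044, 0, 0, 0, 0, 1], [0.03, 0.044, 0, 0, 0, 0, 1], [0.03, 0.044, 0, 0, 0, 0, 1], [0.03, 0.044, -0.01, 0, 0, 0, 1]]]}}

```text
time: 1.68
tcp_pos: [0.4036, -0.2953, 0.3955]
eef_rot: [-3.141, -0.002, -1.116]
force: [0.5, 0.9, -0.2]
finger_gap: 0.0855
```

Call:
{"op": "drive_tool", "data": {"increments": [[[0.033, 0.046, -0.01, 0, 0, 0, 1], [0.033, 0.046, -0.02, 0, 0, 0, 1], [0.033, 0.046, -0.02, 0, 0, 0, 1], [0, 0, 0, 0, 0, 0, 1], [0, 0, 0, 0, 0, 0, 1]]]}}

```text
time: 2.3
tcp_pos: [0.5015, -0.1586, 0.3448]
eef_rot: [3.141, -0.0, -1.115]
force: [-1.6, -0.2, -0.2]
finger_gap: 0.0851
```

```bash
python3 - <<'E'
from h import *
s=robot.state();print(s['time'],s['tcp_pos'],s['eef_rot'],np.abs(s['qvel']).max())
i=robot.camera_info('wrist');np.savez('w1.npz',**i)
im=snap('wrist','w1.png');cv2.imwrite('pics/w1b.png',cv2.resize(im[:,:,::-1],(800,600),interpolation=2))
for n in('fixture','turnbutton','turn_grip','vblock','v_seat','v_face_a'):
    print(n,[(np.round(d['box'],1).tolist(),round(d['confidence'],2)) for d in robot.look_for(n,'wrist')[:2]])
E
```

```text
2.3 [ 0.50152737 -0.15862232  0.34484382] [ 3.14102312e+00 -3.74672195e-04 -1.11547076e+00] 0.032173510673284035
fixture [([174.1, 164.4, 235.5, 167.6], 0.92)]
turnbutton [([251.9, 206.0, 27.4, 64.8], 0.75)]
turn_grip [([254.4, 205.1, 26.9, 58.7], 0.89)]
vblock [([154.6, 163.3, 177.1, 111.3], 0.93)]
v_seat [([155.9, 165.4, 177.9, 117.6], 0.77)]
v_face_a [([130.4, 155.2, 117.9, 54.7], 0.72), ([121.4, 177.9, 116.6, 58.1], 0.6)]
```

View pics/w1b.png

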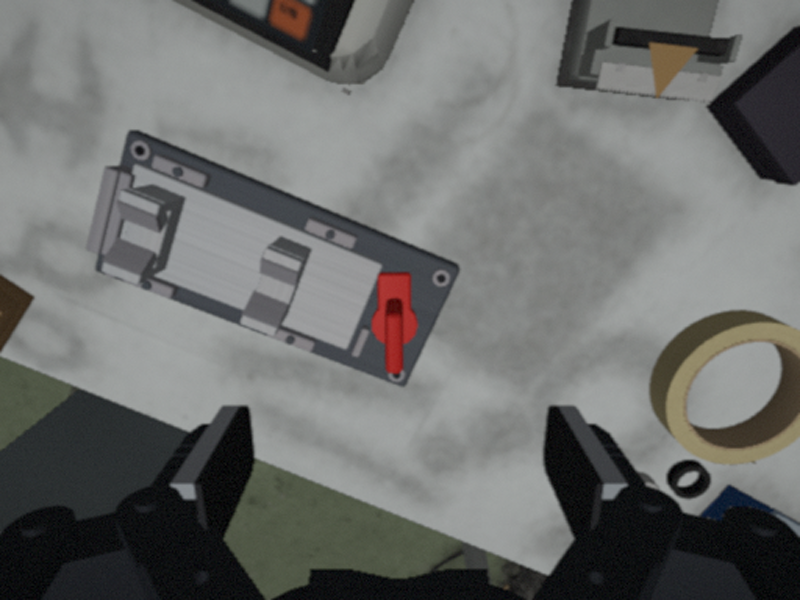

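The wrist view shows the fixture, with plate corners at (133,130), (458,266), (405,385) and (96,270). The button is at about (395,325) and its rib is nearly aligned with the finger direction. I'll fit the poses now.

```bash
cat > fit.py <<'E'
from h import *
from scipy.optimize import least_squares,minimize
def fixpts(p,L):
    c,s=np.cos(p[2]),np.sin(p[2]);L=np.asarray(L,float)
    return np.c_[p[0]+c*L[:,0]-s*L[:,1],p[1]+s*L[:,0]+c*L[:,1],L[:,2]]
def box(x0,x1,y0,y1,z0,z1): return [[x,y,z] for x in(x0,x1) for y in(y0,y1) for z in(z0,z1)]
def sil(I,b,sc=4):
    m=np.zeros((384*sc//1,512*sc),np.uint8)
    a=np.linspace(0,2*np.pi,24)
    parts=[box(-.005,.005,-.018,.018,.0275,.0585),box(-.01,.01,0,.032,.0215,.0275),
      [[.0145*np.cos(t),.0145*np.sin(t),z] for t in a for z in(.0215,.0275)]]
    for q in parts:
        u=proj(I,fixpts(b,q)); h=cv2.convexHull(((u+.5)*sc-.5).astype(np.float32).round().astype(np.int32)); cv2.fillConvexPoly(m,h,255)
    return m
E
cat > f1.py <<'E'
from fit import *
I=dict(np.load('w1.npz')); im=cv2.imread('pics/w1.png')
uv=np.array([(133,130),(458,266),(405,385),(96,270)])/1.5625
L=np.array([[-.072,.045,.012],[.136,.045,.012],[.136,-.045,.012],[-.072,-.045,.012]])
r=least_squares(lambda p:(proj(I,fixpts(p,L))-uv).ravel(),[.47,-.06,-1.52])
print('fix',r.x,np.degrees(r.x[2]),r.fun.round(1))
hs=cv2.cvtColor(im,cv2.COLOR_BGR2HSV); m=((hs[:,:,1]>150)&((hs[:,:,0]<8)|(hs[:,:,0]>172))).astype(np.uint8)*255
m[:150]=0;m[260:]=0;m[:,:220]=0;m[:,290:]=0
M=cv2.resize(m,None,fx=4,fy=4,interpolation=1); M=(M>127)*255
ax=fixpts(r.x,[[.11,0,0]])[0]; print('axis',ax, 'tool yaw',robot.state()['eef_rot'][2])
def cost(b):
    s=sil(I,b); return np.logical_xor(s>0,M>0).sum()/np.logical_or(s>0,M>0).sum()
best=min(((cost([ax[0],ax[1],r.x[2]+t]),t) for t in np.arange(0,1.6,.1)))
print(best)
o=minimize(cost,[ax[0],ax[1],r.x[2]+best[1]],method='Nelder-Mead',options=dict(initial_simplex=[[ax[0],ax[1],r.x[2]+best[1]],[ax[0]+.004,ax[1],r.x[2]+best[1]],[ax[0],ax[1]+.004,r.x[2]+best[1]],[ax[0],ax[1],r.x[2]+best[1]+.08]]))
print(o.x,o.fun,'ang',o.x[2]-r.x[2])
v=cv2.resize(im,None,fx=4,fy=4); cs,_=cv2.findContours(sil(I,o.x),0,2); cv2.drawContours(v,cs,-1,(0,255,0),1)
cv2.imwrite('pics/f1.png',v[600:1050,800:1400])
E
python3 f1.py
```

```text
fix [ 0.4716241  -0.05888251 -1.51348688] -86.71641049531048 [-3.  -1.5  3.5  0.4  0.7  2.  -0.9  0.5]
axis [ 0.47792469 -0.16870192  0.        ] tool yaw -1.1176704546236165
(np.float64(0.15971858066771544), np.float64(0.4))
[ 0.47718245 -0.16764646 -1.10240135] 0.10985358843079134 ang 0.4110855287278474
```

View pics/f1.png

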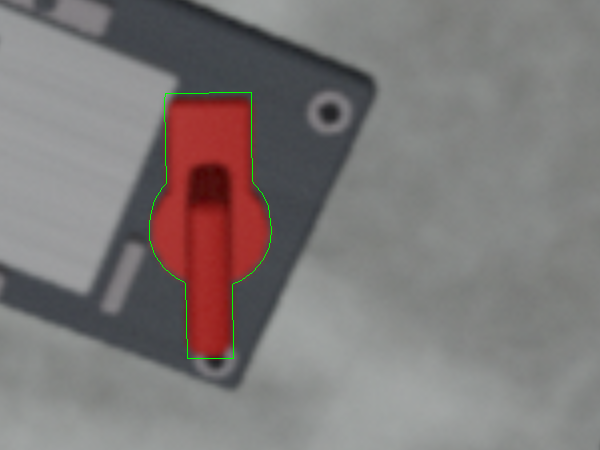

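Call:
{"op": "drive_tool", "data": {"increments": [[[-0.012, -0.004, -0.03, 0, 0, 0.8, 1], [-0.012, -0.005, -0.03, 0, 0, 0, 1], [0, 0, -0.01, 0, 0, 0, 1], [0, 0, 0, 0, 0, 0, 1], [0, 0, 0, 0, 0, 0, 1]]]}}

```text
time: 3.28
tcp_pos: [0.4786, -0.1679, 0.276]
eef_rot: [-3.14, -0.002, -1.102]
force: [0.4, -1.0, -0.9]
finger_gap: 0.0854
```

```bash
cat > f2.py <<'E'
from fit import *
s=robot.state();print(s['time'],s['tcp_pos'],s['eef_rot'])
I=robot.camera_info('wrist');np.savez('w2.npz',**I); im=snap('wrist','w2.png')[:,:,::-1].copy()
hs=cv2.cvtColor(im,cv2.COLOR_BGR2HSV); m=((hs[:,:,1]>150)&((hs[:,:,0]<8)|(hs[:,:,0]>172))).astype(np.uint8)*255
n,lab,st,ce=cv2.connectedComponentsWithStats(m); k=1+np.argmax(st[1:,4]); print(st[k]); m=(lab==k).astype(np.uint8)*255
M=cv2.resize(m,None,fx=4,fy=4,interpolation=1); M=M>127
def cost(b):
    q=sil(I,b)>0; return np.logical_xor(q,M).sum()/np.logical_or(q,M).sum()
b0=np.array([.4772,-.1676,-1.102])
o=minimize(cost,b0,method='Nelder-Mead',options=dict(initial_simplex=[b0,b0+[.004,0,0],b0+[0,.004,0],b0+[0,0,.08]]))
print(o.x,o.fun)
v=cv2.resize(im,None,fx=4,fy=4); cs,_=cv2.findContours(sil(I,o.x),0,2); cv2.drawContours(v,cs,-1,(0,255,0),2)
cv2.imwrite('pics/w2b.png',cv2.resize(v,(800,600),interpolation=3))
E
python3 f2.py
```

```text
3.275 [ 0.47861606 -0.16787781  0.27597636] [-3.13998377e+00 -1.98895355e-03 -1.10187370e+00]
[ 235  166   38   87 2192]
[ 0.47613248 -0.16842146 -1.10634089] 0.09293603372908099
```

View pics/w2b.png

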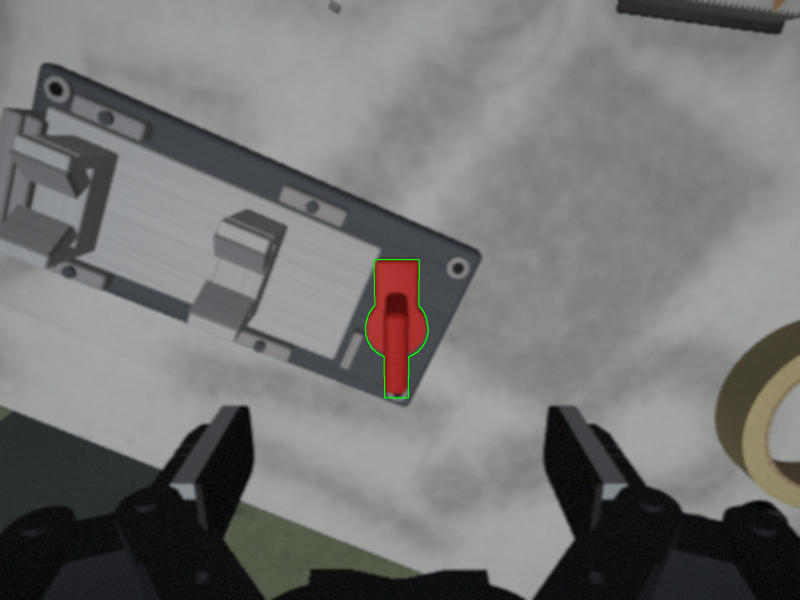

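The two heights agree to about 1 mm, and the button sits centred between the fingers.

Call:
{"op": "drive_tool", "data": {"increments": [[[-0.002, 0, -0.03, 0, 0, 0, 1], [0, 0, -0.03, 0, 0, 0, 1], [0, 0, -0.011, 0, 0, 0, -1], [0, 0, 0, 0, 0, 0, -1], [0, 0, 0, 0, 0, 0, -1]]], "force": 30}}

```text
time: 3.95
tcp_pos: [0.4764, -0.1679, 0.205]
eef_rot: [-3.14, -0.002, -1.102]
force: [-0.2, 0.4, 0.5]
finger_gap: 0.0322
```

Call:
{"op": "drive_tool", "data": {"increments": [[[0, 0, 0, 0, 0, 0, -1], [0, 0, 0, 0, 0, 0, -1], [0, 0, 0, 0, 0, 0, -1], [0, 0, 0, 0, 0, 3, -1], [0, 0, 0, 0, 0, 5, -1]]]}}

```text
time: 4.58
tcp_pos: [0.4763, -0.168, 0.2049]
eef_rot: [-3.141, -0.002, -0.96]
force: [0.8, -0.9, 5.5]
finger_gap: 0.0093
```

Call:
{"op": "drive_tool", "data": {"increments": [[[0, 0, 0, 0, 0, 9, -1], [0, 0, 0, 0, 0, 9, -1], [0, 0, 0, 0, 0, 9, -1], [0, 0, 0, 0, 0, 9, -1], [0, 0, 0, 0, 0, 9, -1]]]}}

```text
time: 5.2
tcp_pos: [0.4767, -0.1683, 0.2049]
eef_rot: [3.14, -0.003, -0.172]
force: [1.7, -1.5, 3.7]
finger_gap: 0.0099
```

Call:
{"op": "drive_tool", "data": {"increments": [[[0, 0, 0, 0, 0, 6, -1], [0, 0, 0, 0, 0, 4, -1], [0, 0, 0, 0, 0, 2, -1], [0, 0, 0, 0, 0, 0, -1], [0, 0, 0, 0, 0, 0, -1]]]}}

```text
time: 5.82
tcp_pos: [0.4768, -0.1683, 0.2049]
eef_rot: [3.14, -0.003, 0.032]
force: [1.9, -2.1, 6.4]
finger_gap: 0.0096
```

```bash
python3 -c "
from h import *
s=robot.state();print(s['time'],s['eef_rot'],s['force'],s['ft_torque'],s['finger_gap'])"
```

```text
5.825 [ 3.13953048 -0.00341221  0.03211827] [ 1.91370741 -2.07676483  6.40063262] [-0.24286026 -0.32171594  0.05128528] 0.009610878778989503
```

Call:
{"op": "drive_tool", "data": {"increments": [[[0, 0, 0, 0, 0, 1, -1], [0, 0, 0, 0, 0, 1, -1], [0, 0, 0, 0, 0, 1, -1], [0, 0, 0, 0, 0, 0, -1], [0, 0, 0, 0, 0, 0, -1]]]}}

```text
time: 6.45
tcp_pos: [0.4768, -0.1683, 0.2049]
eef_rot: [3.14, -0.004, 0.083]
force: [2.3, -1.9, 4.9]
finger_gap: 0.0093
```

```bash
python3 -c "
from h import *
s=robot.state();print(s['time'],s['eef_rot'],s['force'],s['ft_torque'],s['finger_gap'])"
```

```text
6.45 [ 3.13955589 -0.00355277  0.08290616] [ 2.29777068 -1.88897992  4.86612955] [-0.19089159 -0.38978682 -0.54580648] 0.009294741839223419
```

The wrist moment jumped to 0.55 N m against 0.04 N m friction, so the button is at its stop. I'll release it, lift and check.

Call:
{"op": "drive_tool", "data": {"increments": [[[0, 0, 0, 0, 0, -1, 1], [0, 0, 0, 0, 0, 0, 1], [0, 0, 0, 0, 0, 0, 1], [0, 0, 0.05, 0, 0, 0, 1], [0, 0, 0.06, 0, 0, 0, 1]]]}}

```text
time: 7.08
tcp_pos: [0.4746, -0.167, 0.3134]
eef_rot: [-3.139, 0.004, 0.067]
force: [1.6, -0.7, 0.5]
finger_gap: 0.0853
```

Call:
{"op": "drive_tool", "data": {"increments": [[[0, 0.04, 0.03, 0, 0, 0, 1], [0, 0.04, 0, 0, 0, 0, 1], [0, 0, 0, 0, 0, 0, 1], [0, 0, 0, 0, 0, 0, 1], [0, 0, 0, 0, 0, 0, 1]]]}}

```text
time: 7.7
tcp_pos: [0.4755, -0.0883, 0.3432]
eef_rot: [-3.141, 0.001, 0.066]
force: [0.1, 0.0, 0.0]
finger_gap: 0.0852
```

```bash
python3 - <<'E'
from h import *
s=robot.state();print(s['time'],s['tcp_pos'],s['eef_rot'],s['force'],s['finger_gap'])
i=robot.camera_info('wrist');np.savez('w3.npz',**i)
im=snap('wrist','w3.png');cv2.imwrite('pics/w3b.png',cv2.resize(im[:,:,::-1],(800,600),interpolation=2))
E
```

```text
7.7 [ 0.47547865 -0.08826491  0.34323895] [-3.14146955e+00  8.43579152e-04  6.61756948e-02] [0.06653813 0.01277614 0.03481187] 0.08516392910827467
```

View pics/w3b.png

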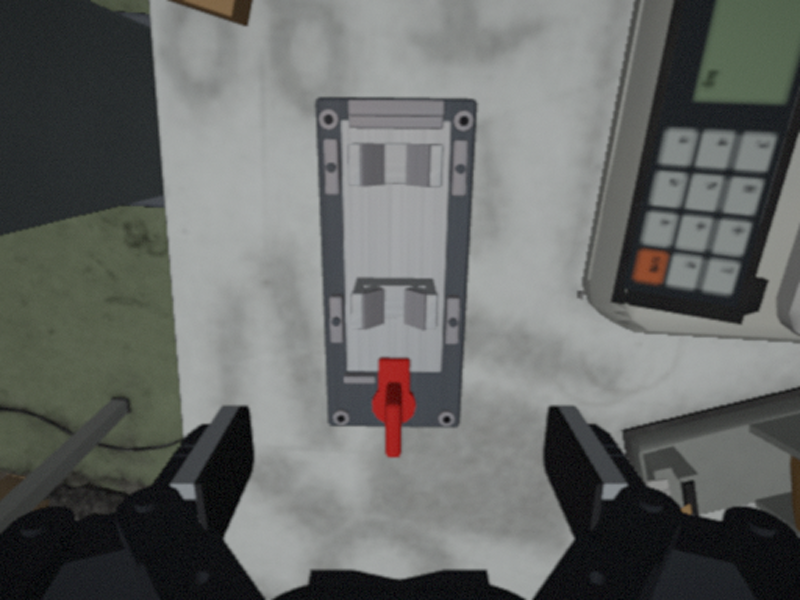

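The tongue now lies over the V-block's foot at (395,370), along the fixture axis. Next I'll zoom in on the saddles to measure the seat.

```bash
python3 - <<'E'
from fit import *
I=dict(np.load('w3.npz')); im=cv2.imread('pics/w3.png')
uv=np.array([(318,98.5),(476,98.5),(460,427),(328,427)])/1.5625
L=np.array([[-.072,-.045,.012],[-.072,.045,.012],[.136,.045,.012],[.136,-.045,.012]])
r=least_squares(lambda p:(proj(I,fixpts(p,L))-uv).ravel(),[.47,-.06,-1.52]); p=r.x
print('fix',p,r.fun.round(1))
def clone(P): return proj(I,fixpts(p,P))
v=cv2.resize(im,None,fx=5,fy=5,interpolation=2)
def poly(P):
    u=((proj(I,fixpts(p,P))+.5)*5-.5).round().astype(np.int32); cv2.polylines(v,[u],True,(0,255,0),1)
for x in(-.038,.038):
    poly([(x-.01,-.023,.054),(x+.01,-.023,.054),(x+.01,.023,.054),(x-.01,.023,.054)])
poly([(-.06,-.03,.02),(.09,-.03,.02),(.09,.03,.02),(-.06,.03,.02)])
poly(L)
# v bottom apex: axis height .060, r .015 -> apex .060-.0212
poly([(-.048,0,.0388),(-.028,0,.0388)]);poly([(.028,0,.0388),(.048,0,.0388)])
c=v[290:1400,980:1560]; print(c.shape); cv2.imwrite('pics/f3a.png',c[:560]); cv2.imwrite('pics/f3b.png',c[550:1110])
E
```

```text
fix [ 0.47179427 -0.05860929 -1.5145347 ] [-1.9 -0.8  1.6  0.2  0.3  0.9  0.1  0.3]
(1110, 580, 3)
```

View pics/f3a.png

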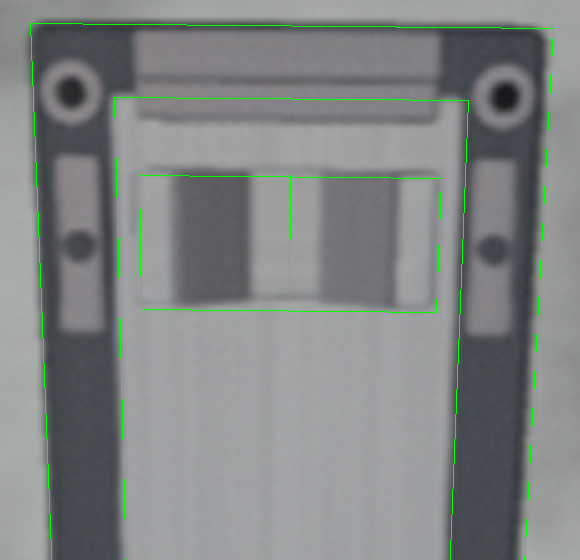

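View pics/f3b.png

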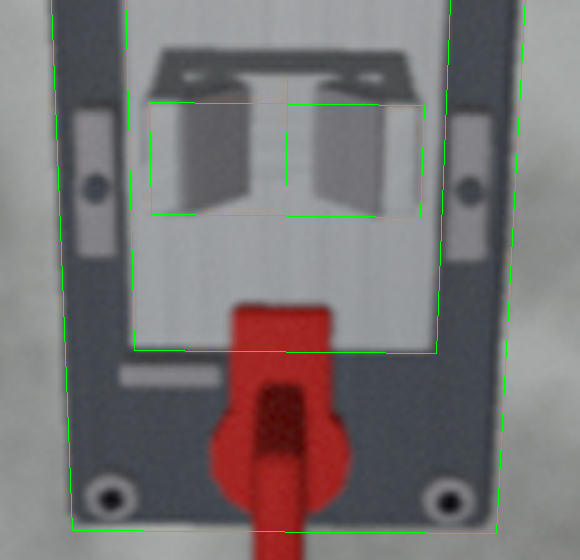

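The model overlay matches the saddles to about 0.7 mm, which puts the seat near (0.471, -0.058) with V yaw -1.5145. Now I'll view the barrel from two places.

Call:
{"op": "drive_tool", "data": {"increments": [[[0.001, 0.06, 0, 0, 0, 0, 1], [0.001, 0.06, 0, 0, 0, 0, 1], [0.001, 0.06, 0, 0, 0, 0, 1], [0.001, 0.05, 0, 0, 0, 0, 1], [0, 0, 0, 0, 0, 0, 1]]]}}

```text
time: 8.38
tcp_pos: [0.4796, 0.1446, 0.3434]
eef_rot: [-3.141, 0.0, 0.072]
force: [1.1, -1.4, 0.9]
finger_gap: 0.0853
```

```bash
python3 - <<'E'
from h import *
s=robot.state();print(s['time'],s['tcp_pos'],s['eef_rot'],np.abs(s['qvel']).max())
i=robot.camera_info('wrist');np.savez('w4.npz',**i)
im=snap('wrist','w4.png');cv2.imwrite('pics/w4b.png',cv2.resize(im[:,:,::-1],(800,600),interpolation=2))
for n in('barrel','rest'):
    print(n,[(np.round(d['box'],1).tolist(),round(d['confidence'],2)) for d in robot.look_for(n,'wrist')[:2]])
E
```

```text
8.375 [0.47963836 0.14462343 0.34342003] [-3.14119405e+00  8.48805206e-05  7.16766339e-02] 0.06374676778931591
barrel [([270.1, 82.4, 61.4, 164.8], 0.74)]
rest [([268.4, 79.7, 85.9, 149.2], 0.62)]
```

Call:
{"op": "drive_tool", "data": {"increments": [[[0.001, 0.05, -0.02, 0, 0, 0, 1], [0.001, 0.04, -0.02, 0, 0, 0, 1], [0, 0, 0, 0, 0, 0, 1], [0, 0, 0, 0, 0, 0, 1], [0, 0, 0, 0, 0, 0, 1]]]}}

```text
time: 9.15
tcp_pos: [0.4821, 0.231, 0.3044]
eef_rot: [3.141, -0.001, 0.065]
force: [0.7, 0.6, 0.8]
finger_gap: 0.0854
```

```bash
python3 - <<'E'
from h import *
s=robot.state();print(s['time'],s['tcp_pos'],s['eef_rot'],np.abs(s['qvel']).max())
i=robot.camera_info('wrist');np.savez('w5.npz',**i)
im=snap('wrist','w5.png');cv2.imwrite('pics/w5b.png',cv2.resize(im[:,:,::-1],(800,600),interpolation=2))
for n in('barrel','rest'):
    print(n,[(np.round(d['box'],1).tolist(),round(d['confidence'],2)) for d in robot.look_for(n,'wrist')[:2]])
E
```

```text
9.15 [0.48214655 0.23096728 0.30443524] [ 3.14144094e+00 -1.09262104e-03  6.49027131e-02] 0.005190179352162026
barrel [([258.6, 202.6, 64.7, 161.9], 0.7)]
rest [([260.2, 188.1, 85.1, 149.5], 0.93)]
```

View pics/w4b.png

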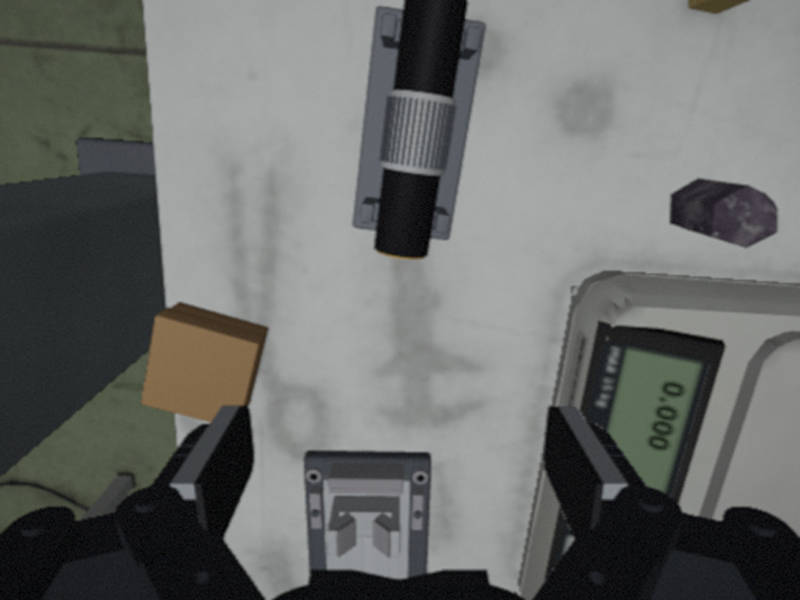

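View pics/w5b.png

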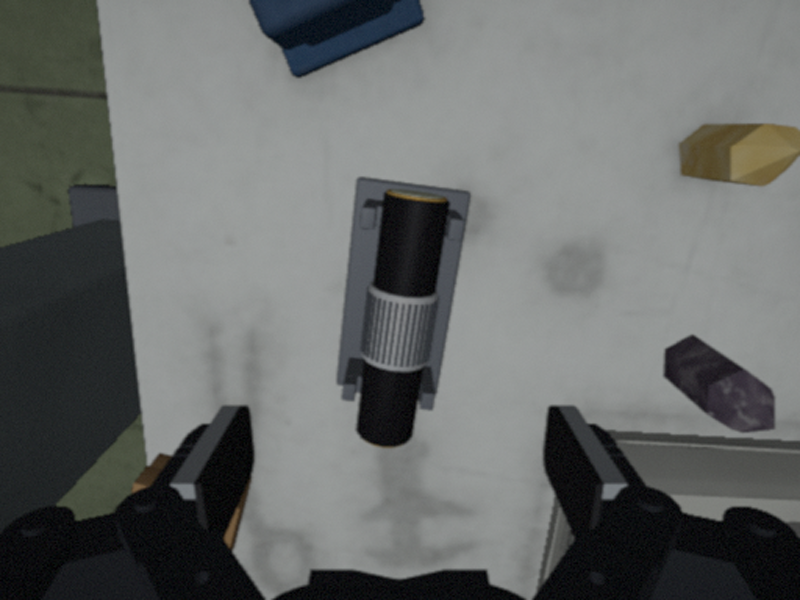

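w5 shows the whole barrel, with the ring from (370,290)–(438,297) to (362,362)–(431,369). In w4 the ring runs from (388,92)–(454,97) to (381,165)–(446,173). I'll fit it from both views.

```bash
cat > f4.py <<'E'
from fit import *
V=[dict(np.load('w4.npz')),dict(np.load('w5.npz'))]
ob=[np.array([(388,92),(454,97),(381,165),(446,173)])/1.5625,np.array([(370,290),(438,297),(362,362),(431,369)])/1.5625]
t=np.linspace(0,2*np.pi,181)
def circ(p,s,r): # p x,y,z,yaw
    a=np.array([np.cos(p[3]),np.sin(p[3]),0]);n=np.array([-a[1],a[0],0])
    return np.array(p[:3])+a*s+r*(np.cos(t)[:,None]*n+np.sin(t)[:,None]*[0,0,1])
def corners(I,p):
    out=[]
    ax=proj(I,circ(p,.05,0)[:1])[0]-proj(I,circ(p,-.05,0)[:1])[0]; n=np.array([-ax[1],ax[0]])/np.linalg.norm(ax)
    for s in(-.018,.018):
        u=proj(I,circ(p,s,.0165)); k=u@n; out+= [u[k.argmax()],u[k.argmin()]]
    return np.array(out)  # yaw ~ -1.5: s=-.018 is far(+y)
def res(p):
    r=[]
    for I,o in zip(V,ob):
        c=corners(I,p)
        c=c.reshape(2,2,2); c=np.array([sorted(x.tolist()) for x in c]).reshape(4,2); r.append(c-o)
    return np.array(r).ravel()
r=least_squares(res,[.483,.228,.045,-1.55],diff_step=1e-4,x_scale=[.01,.01,.01,.1])
p=r.x;print(p,r.fun.round(1).tolist())
for k,f in enumerate(('w4','w5')):
    v=cv2.resize(cv2.imread(f'pics/{f}.png'),None,fx=4,fy=4,interpolation=2)
    for s,rr in((.018,.0165),(.06,.015)):
        u=np.vstack([proj(V[k],circ(p,s,rr)),proj(V[k],circ(p,-s,rr))]); h=cv2.convexHull(((u+.5)*4-.5).round().astype(np.int32)); cv2.polylines(v,[h],True,(0,255,0),2)
    y=[0,440][k]; cv2.imwrite(f'pics/f{f}.png',cv2.resize(v[y:y+740,780:1280],None,fx=.8,fy=.8))
E
python3 f4.py; cd pics; python3 -c "
import cv2,numpy as np
cv2.imwrite('f45.png',np.hstack([cv2.imread('fw4.png'),cv2.imread('fw5.png')]))"
```

```text
[ 0.48309475  0.22820696  0.05433532 -1.59839378] [-0.5, -1.4, 1.8, 0.1, -0.3, 2.4, 0.6, 1.7, -2.0, -0.8, 1.0, -0.7, -0.4, -0.4, -0.2, -0.5]
```

View pics/f45.png

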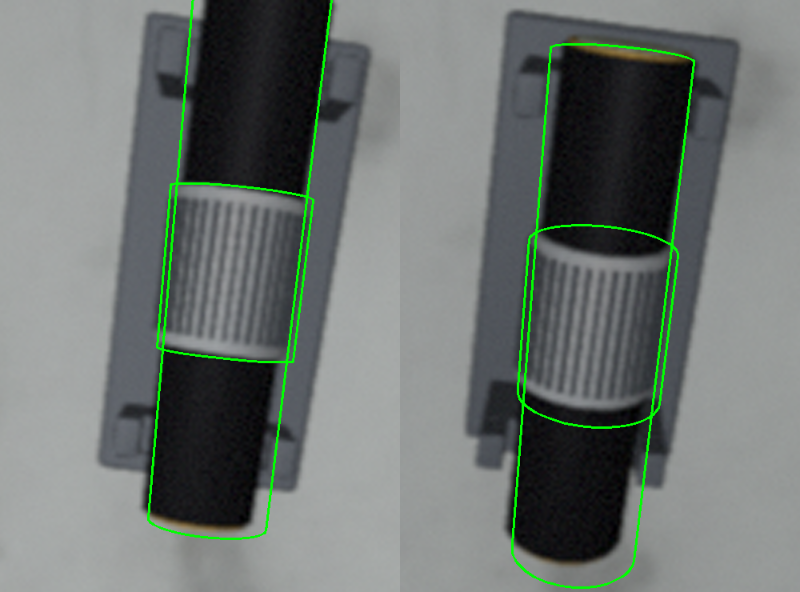

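The corner-pick model is poor: it gives z = 54 mm and the overlay sits too large. I'll refit with the barrel's silhouette instead.

```bash
cat > f5.py <<'E'
from fit import *
V=[dict(np.load('w4.npz')),dict(np.load('w5.npz'))]
t=np.linspace(0,2*np.pi,73); sc=4
def circ(p,s,r):
    a=np.array([np.cos(p[3]),np.sin(p[3]),0]);n=np.array([-a[1],a[0],0])
    return np.array(p[:3])+a*s+r*(np.cos(t)[:,None]*n+np.sin(t)[:,None]*[0,0,1])
Ms=[];ims=[]
for f,(x0,x1,y0,y1) in (('w4',(225,310,0,172)),('w5',(222,295,118,290))):
    im=cv2.imread(f'pics/{f}.png');ims.append(im)
    big=cv2.resize(im,None,fx=sc,fy=sc,interpolation=1); m=(big.max(2)<52).astype(np.uint8)
    k=np.zeros_like(m);k[y0*sc:y1*sc,x0*sc:x1*sc]=1;m*=k
    m=cv2.morphologyEx(m,cv2.MORPH_OPEN,np.ones((28,28)))
    n,lab,st,_=cv2.connectedComponentsWithStats(m); 
    big2=[i for i in range(1,n) if st[i,4]>6000]; print(st[big2])
    pts=np.argwhere(np.isin(lab,big2))[:,::-1].astype(np.int32); h=cv2.convexHull(pts.copy()); M=np.zeros_like(m);cv2.fillConvexPoly(M,h,1);Ms.append(M>0)
def sil2(I,p,L=.06,r=.015):
    u=np.vstack([proj(I,circ(p,L,r)),proj(I,circ(p,-L,r))]); h=cv2.convexHull(((u+.5)*sc-.5).round().astype(np.int32)); m=np.zeros((384*sc,512*sc),np.uint8);cv2.fillConvexPoly(m,h,1);return m>0
def cost(p,ks=(0,1)):
    c=0
    for k in ks:
        q=sil2(V[k],p);c+=np.logical_xor(q,Ms[k]).sum()/np.logical_or(q,Ms[k]).sum()
    return c
b0=np.array([.483,.228,.045,-1.6])
for ks in((0,1),(1,),(0,)):
    o=minimize(cost,b0,args=(ks,),method='Nelder-Mead',options=dict(initial_simplex=[b0]+[b0+d for d in np.diag([.005,.005,.008,.06])],maxiter=200)); print(ks,o.x.round(4),round(o.fun,3))
    if len(ks)==2:p=o.x
o=minimize(lambda q:cost([q[0],q[1],.045,q[2]]),b0[[0,1,3]],method='Nelder-Mead',options=dict(initial_simplex=[b0[[0,1,3]]]+[b0[[0,1,3]]+d for d in np.diag([.005,.005,.06])],maxiter=200));print('z45',o.x,o.fun)
out=[]
for k in(0,1):
    v=cv2.resize(ims[k],None,fx=4,fy=4,interpolation=2)
    for q,c in((sil2(V[k],p),(0,255,0)),(sil2(V[k],p,.018,.0165),(0,255,255)),(Ms[k],(0,0,255))):
        cs,_=cv2.findContours(q.astype(np.uint8),0,2);cv2.drawContours(v,cs,-1,c,1)
    y=[0,440][k];out.append(cv2.resize(v[y:y+740,780:1280],None,fx=.8,fy=.8))
cv2.imwrite('pics/f5.png',np.hstack(out))
E
python3 f5.py
```

```text
[[ 1013     0   181   244 36951]
 [  965   440   158   219 28941]]
[[  960   505   190   255 39736]
 [  894   921   213   222 30099]]
(0, 1) [ 0.483   0.2289  0.0459 -1.6407] 0.204
(1,) [ 0.4827  0.2271  0.0512 -1.6329] 0.175
(0,) [ 0.4832  0.2292  0.0451 -1.6379] 0.018
z45 [ 0.4831472   0.22827849 -1.6355696 ] 0.2009762584648191
```

View pics/f5.png

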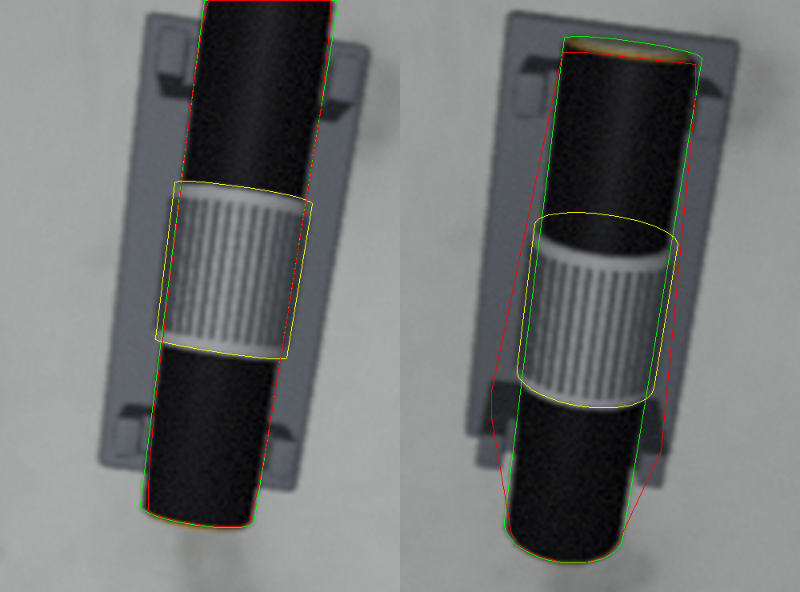

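Green and yellow overlays now match in both views: barrel centre (0.483, 0.2285), z about 45.5 mm, yaw -1.637. I need tool yaw -0.066, and then I'll descend.

Call:
{"op": "drive_tool", "data": {"increments": [[[0.001, -0.002, 0, 0, 0, -7.5, 1], [0, 0, -0.04, 0, 0, 0, 1], [0, 0, -0.04, 0, 0, 0, 1], [0, 0, -0.02, 0, 0, 0, 1], [0, 0, -0.007, 0, 0, 0, 1]]], "force": 60}}

```text
time: 9.93
tcp_pos: [0.4821, 0.2299, 0.1957]
eef_rot: [3.141, 0.002, -0.064]
force: [-0.9, 0.2, 0.9]
finger_gap: 0.0856
```

Call:
{"op": "drive_tool", "data": {"increments": [[[0, 0, 0, 0, 0, 0, 0], [0, 0, 0, 0, 0, 0, -0.1], [0, 0, 0, 0, 0, 0, -1], [0, 0, 0, 0, 0, 0, -1], [0, 0, 0, 0, 0, 0, -1]]]}}

```text
time: 10.55
tcp_pos: [0.4834, 0.2307, 0.1979]
eef_rot: [-3.141, -0.003, -0.064]
force: [-1.0, -0.8, 5.6]
finger_gap: 0.0315
```

```bash
python3 - <<'E'
from h import *
s=robot.state();print(s['time'],s['tcp_pos'],s['eef_rot'],s['force'],s['ft_torque'],s['finger_gap'])
im=snap('wrist','w6.png');cv2.imwrite('pics/w6b.png',cv2.resize(im[:,:,::-1],(800,600),interpolation=2))
E
```

```text
10.55 [0.48335332 0.23067735 0.19794587] [-3.14072141e+00 -2.53255612e-03 -6.36595685e-02] [-1.00108557 -0.76081573  5.58883654] [-0.06584384  0.03832223 -0.13119337] 0.031485087291338816
```

View pics/w6b.png

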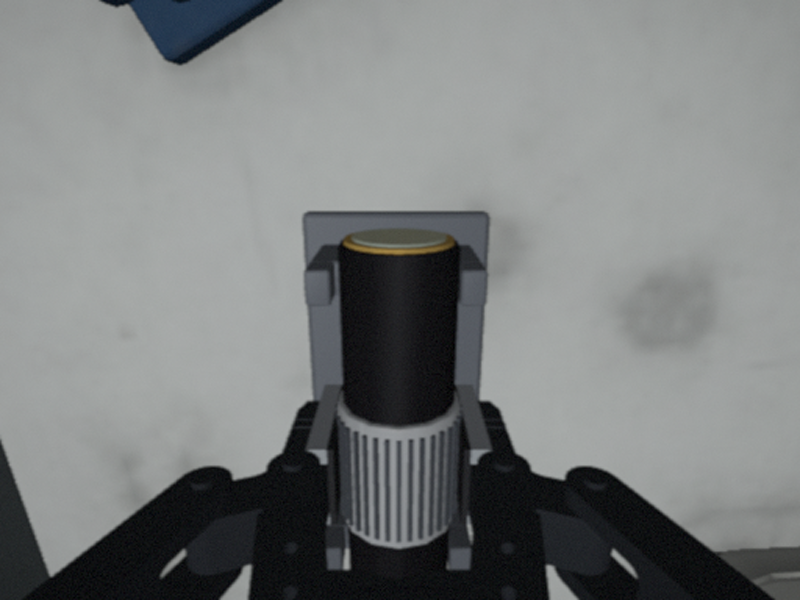

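The barrel is gripped squarely: gap 31.5 mm, ring between the pads at (400,480). I'll work out the in-hand offset along the barrel from this picture.

```bash
python3 - <<'E'
from h import *
I=robot.camera_info('wrist'); s=robot.state(); print(s['tcp_pos'])
t=np.linspace(0,2*np.pi,361)
yaw=-.0637-np.pi/2
a=np.array([np.cos(yaw),np.sin(yaw),0]);n=np.array([-a[1],a[0],0])
for z in(.045,.0465):
  for d in(0,-.001,-.002,-.003,-.004):
    c=np.array([s['tcp_pos'][0],s['tcp_pos'][1]+d,z])
    C=lambda sx,r:proj(I,c+a*sx+r*(np.cos(t)[:,None]*n+np.sin(t)[:,None]*[0,0,1]))*1.5625
    e=C(-.06,.015); f=C(.018,.0165)
    top=C(-.018,.0165)
    print(z,d,'end top/bot',e[:,1].min().round(1),e[90].round(1),e[:,0].min().round(),e[:,0].max().round(),'ring near top',f[90].round(1),'ring far top',top[90].round(1))
E
```

```text
[0.48334097 0.23067721 0.19797236]
0.045 0 end top/bot 221.4 [397.4 243.2] 335.0 459.0 ring near top [397.9 538.3] ring far top [397.7 417.6]
0.045 -0.001 end top/bot 225.0 [397.7 247.8] 336.0 459.0 ring near top [398.1 541.4] ring far top [398.  421.2]
0.045 -0.002 end top/bot 228.7 [398.  252.3] 336.0 459.0 ring near top [398.4 544.4] ring far top [398.2 424.8]
0.045 -0.003 end top/bot 232.3 [398.3 256.8] 337.0 459.0 ring near top [398.6 547.4] ring far top [398.5 428.4]
0.045 -0.004 end top/bot 235.9 [398.6 261.2] 337.0 460.0 ring near top [398.8 550.4] ring far top [398.8 432. ]
0.0465 0 end top/bot 222.3 [397.4 244.6] 335.0 460.0 ring near top [397.9 542.6] ring far top [397.7 420.9]
0.0465 -0.001 end top/bot 226.0 [397.7 249.2] 335.0 460.0 ring near top [398.1 545.7] ring far top [398.  424.5]
0.0465 -0.002 end top/bot 229.6 [398.  253.8] 336.0 460.0 ring near top [398.4 548.8] ring far top [398.2 428.2]
0.0465 -0.003 end top/bot 233.3 [398.3 258.3] 336.0 460.0 ring near top [398.6 551.8] ring far top [398.5 431.9]
0.0465 -0.004 end top/bot 236.9 [398.6 262.9] 336.0 460.0 ring near top [398.9 554.8] ring far top [398.8 435.5]
```

Call:
{"op": "drive_tool", "data": {"increments": [[[0, 0, 0.01, 0, 0, 0, -1], [0, 0, 0.03, 0, 0, 0, -1], [0, 0, 0.03, 0, 0, 0, -1], [0, 0, 0.02, 0, 0, 0, -1], [0, -0.02, 0, 0, 0, 2, -1]]]}}

```text
time: 11.22
tcp_pos: [0.4834, 0.2113, 0.2891]
eef_rot: [-3.14, -0.004, -0.026]
force: [0.3, -0.4, -1.1]
finger_gap: 0.0315
```

Call:
{"op": "drive_tool", "data": {"increments": [[[-0.002, -0.05, 0, 0, 0, 2, -1], [-0.003, -0.058, 0, 0, 0, 2.9, -1], [-0.003, -0.058, 0, 0, 0, 0, -1], [-0.003, -0.056, 0, 0, 0, 0, -1], [-0.002, -0.035, 0, 0, 0, 0, -1]]]}}

```text
time: 11.85
tcp_pos: [0.469, -0.0488, 0.2871]
eef_rot: [3.141, -0.0, 0.055]
force: [0.7, -0.5, -0.9]
finger_gap: 0.0314
```

Call:
{"op": "drive_tool", "data": {"increments": [[[0, -0.01, 0, 0, 0, 0, -1], [0, 0, 0, 0, 0, 0, -1], [0, 0, 0, 0, 0, 0, -1], [0, 0, 0, 0, 0, 0, -1], [0, 0, 0, 0, 0, 0, -1]]]}}

```text
time: 12.48
tcp_pos: [0.4696, -0.0558, 0.2867]
eef_rot: [-3.141, 0.0, 0.058]
force: [-1.0, -0.6, -1.6]
finger_gap: 0.0315
```

```bash
python3 - <<'E'
from h import *
s=robot.state();print(s['time'],s['tcp_pos'],s['eef_rot'],s['force'],s['ft_torque'],s['finger_gap'])
im=snap('wrist','w7.png');cv2.imwrite('pics/w7b.png',cv2.resize(im[:,:,::-1],(800,600),interpolation=2))
E
```

```text
12.475 [ 0.4696097  -0.05579913  0.28671054] [-3.14147598e+00  4.71004311e-05  5.82767795e-02] [-0.97218465 -0.60435744 -1.6327908 ] [-0.00122575 -0.01447637  0.00507737] 0.03145967845979952
```

View pics/w7b.png

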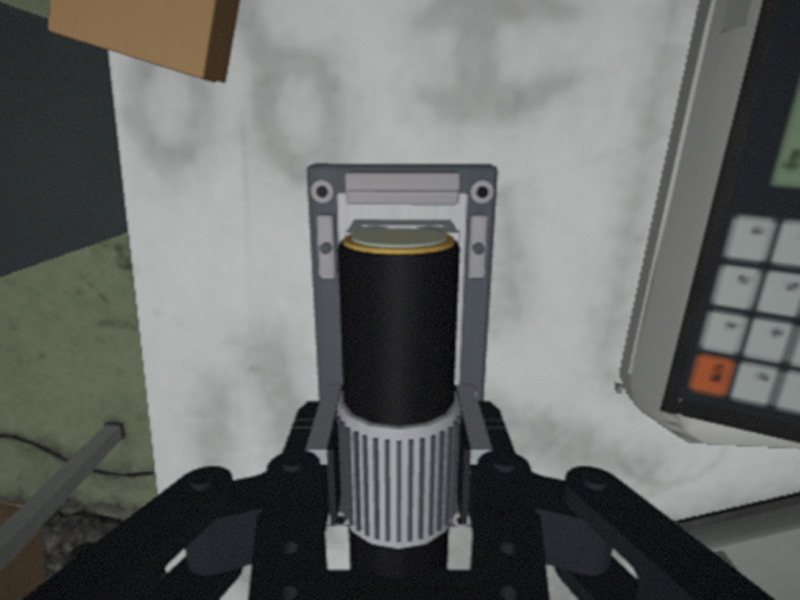

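The barrel is in line with the fixture (axis at column 399, plate middle about 402) and not shifted in the grip. Lowering.

Call:
{"op": "drive_tool", "data": {"increments": [[[0.001, 0, -0.02, 0, 0, 0, -1], [0, 0, -0.025, 0, 0, 0, -1], [0, 0, -0.015, 0, 0, 0, -1], [0, 0, -0.007, 0, 0, 0, -1], [0, 0, 0, 0, 0, 0, -1]]]}}

```text
time: 13.15
tcp_pos: [0.4705, -0.0564, 0.2195]
eef_rot: [-3.141, 0.001, 0.057]
force: [-0.4, 0.1, -1.5]
finger_gap: 0.0312
```

Call:
{"op": "drive_tool", "data": {"increments": [[[0, 0, -0.002, 0, 0, 0, -1], [0, 0, -0.002, 0, 0, 0, -1], [0, 0, -0.001, 0, 0, 0, -1], [0, 0, 0, 0, 0, 0, -1], [0, 0, 0, 0, 0, 0, -1]]]}}

```text
time: 13.78
tcp_pos: [0.4706, -0.0566, 0.2148]
eef_rot: [3.142, -0.0, 0.057]
force: [-1.0, -0.4, -1.3]
finger_gap: 0.0314
```

```bash
python3 - <<'E'
from h import *
s=robot.state();print(s['time'],s['tcp_pos'],s['eef_rot'],s['force'],s['ft_torque'],s['finger_gap'])
im=snap('side','s7.png');cv2.imwrite('pics/s7b.png',cv2.resize(im[:,:,::-1][130:270,200:340],(600,600),interpolation=2))
E
```

```text
13.775 [ 0.4706175  -0.0565718   0.21480188] [ 3.14155643e+00 -2.04135262e-04  5.68525695e-02] [-1.02680524 -0.35154387 -1.32997056] [ 0.01785413  0.06190806 -0.02309204] 0.0314353534141304
```

View pics/s7b.png

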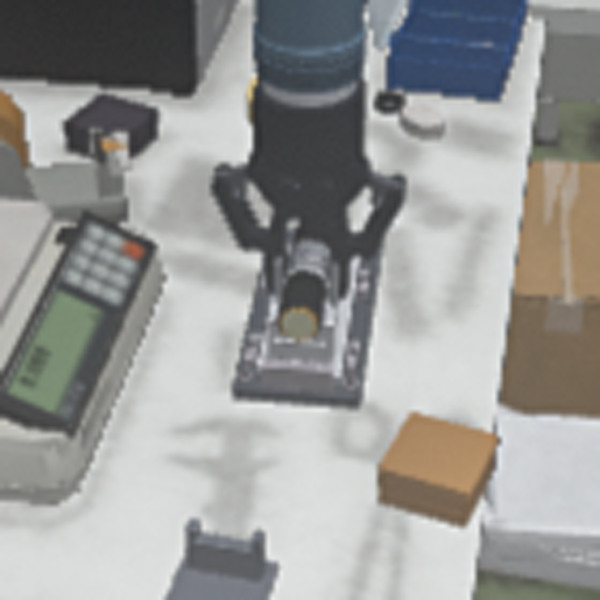

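The barrel hangs just above the V and the rest is empty. I'll go down in small steps.

Call:
{"op": "drive_tool", "data": {"increments": [[[0, 0, -0.001, 0, 0, 0, -1], [0, 0, -0.0005, 0, 0, 0, -1], [0, 0, 0, 0, 0, 0, -1], [0, 0, 0, 0, 0, 0, -1], [0, 0, 0, 0, 0, 0, -1]]]}}

```text
time: 14.45
tcp_pos: [0.4708, -0.0566, 0.2133]
eef_rot: [3.142, -0.001, 0.057]
force: [0.6, 1.2, -1.0]
finger_gap: 0.0316
```

Call:
{"op": "drive_tool", "data": {"increments": [[[0, 0, -0.0005, 0, 0, 0, -1], [0, 0, -0.0005, 0, 0, 0, -1], [0, 0, 0, 0, 0, 0, -1], [0, 0, 0, 0, 0, 0, -1], [0, 0, 0, 0, 0, 0, -1]]]}}

```text
time: 15.08
tcp_pos: [0.4709, -0.0566, 0.213]
eef_rot: [3.141, -0.001, 0.057]
force: [-0.8, 1.3, 6.2]
finger_gap: 0.0313
```

Call:
{"op": "drive_tool", "data": {"increments": [[[0, 0, -0.0003, 0, 0, 0, -1], [0, 0, 0, 0, 0, 0, -1], [0, 0, 0, 0, 0, 0, -1], [0, 0, 0, 0, 0, 0, -1], [0, 0, 0, 0, 0, 0, -1]]]}}

```text
time: 15.7
tcp_pos: [0.4709, -0.0566, 0.213]
eef_rot: [3.141, -0.001, 0.057]
force: [-1.2, 0.1, 8.2]
finger_gap: 0.0315
```

```bash
python3 - <<'E'
from h import *
s=robot.state();print(s['time'],s['tcp_pos'],s['eef_rot'],s['force'],s['ft_torque'],s['finger_gap'])
F=[]
for k in range(4):
    im=snap('wrist','w8.png'); s=robot.state(); F.append(np.r_[s['force'],s['ft_torque']])
print(np.round(F,2),np.mean(F,0).round(2))
cv2.imwrite('pics/w8b.png',cv2.resize(im[:,:,::-1],(800,600),interpolation=2))
E
```

```text
15.7 [ 0.47094764 -0.05659045  0.21296015] [ 3.14121607e+00 -1.46256613e-03  5.70620765e-02] [-1.16807411  0.05868204  8.1553091 ] [0.16925744 0.29409674 0.05277562] 0.031521604754625544
[[-1.25  1.24  9.19  0.15  0.28  0.  ]
 [-2.01  1.07  8.7   0.15  0.33  0.01]
 [-1.85  1.14  8.44  0.15  0.25  0.01]
 [-1.46 -0.11  8.78  0.11  0.26  0.03]] [-1.64  0.83  8.78  0.14  0.28  0.01]
```

View pics/w8b.png

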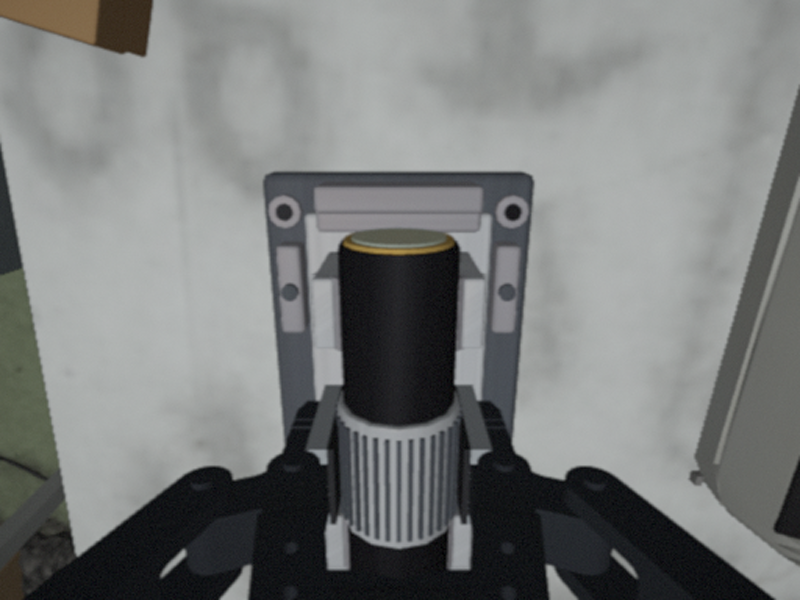

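Seated: TCP rose exactly 15.0 mm from rest to seat, as expected (45 to 60 mm). Mean push is 8.8 N, so a touch more is needed.

Call:
{"op": "drive_tool", "data": {"increments": [[[-0.0001, 0, -0.0003, 0, 0, 0, -1], [0, 0, 0, 0, 0, 0, -1], [0, 0, 0, 0, 0, 0, -1], [0, 0, 0, 0, 0, 0, -1], [0, 0, 0, 0, 0, 0, -1]]]}}

```text
time: 16.52
tcp_pos: [0.4709, -0.0566, 0.2129]
eef_rot: [3.141, -0.002, 0.057]
force: [-2.3, 1.5, 10.7]
finger_gap: 0.0318
```

```bash
python3 - <<'E'
from h import *
F=[]
for k in range(6):
    im=snap('top','t8.png'); s=robot.state(); F.append(np.r_[s['force'],s['ft_torque']])
print(np.round(F,1)[:,:3].tolist(),np.mean(F,0).round(2),s['time'],s['tcp_pos'])
a=im[:,:,::-1][110:260,90:420]; cv2.imwrite('pics/t8b.png',cv2.resize(a,None,fx=2.4,fy=2.4,interpolation=2))
E
```

```text
[[-1.3, 1.2, 11.3], [-2.4, 1.3, 10.2], [-2.7, 0.8, 11.3], [-2.2, 0.8, 12.3], [-2.6, 1.5, 11.4], [-1.9, 1.0, 11.6]] [-2.19  1.1  11.33  0.19  0.41  0.04] 16.825 [ 0.47089098 -0.05660004  0.21292974]
```

View pics/t8b.png

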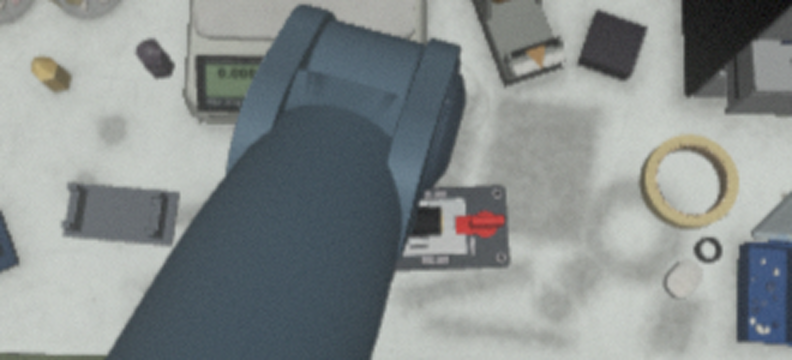

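```bash
python3 -c "
from h import *
print(robot.close_job()); s=robot.state(); print(s['time'],s['force'],s['tcp_pos'])"
```

```text
the job is handed in; nothing more can be done
None
the job is handed in; nothing more can be done
```

The job is done and handed in at about 16.8 s, with the gripper still holding the barrel pressed in the V-block.

- **Turnbutton:** I turned it by its rib until it hit the stop. The wrist moment jumped to about 0.55 N m, against 0.04 N m of friction. The wrist and top pictures show the tongue over the V-block's foot.
- **Barrel:** I gripped it by its knurled ring, lifted it off the rest and laid it in the V with the ring in the gap. The tool sat 15.0 mm higher than at the grasp, which matches the 45 mm to 60 mm axis heights. The last wrist picture shows it straight in the saddles.
- **Press:** The last readings averaged 11.3 N upward on the tool, between 10.2 and 12.3 N. Adding the barrel's weight, that is about 12.5 N on the V.
- **Sideways force:** About 2.2 N remained, mostly across the V, so the +y face carries somewhat more than the -y face. By calculation both still bear. A 0.1 mm shift did not reduce it.
- **Other things on the bench:** The amethyst and tape roll sat where they were in the final top view. The box was hidden by the arm there, but looked unmoved in the side view just before seating. I did not look for the loupe again.
- **A failed fit:** My first fit of the barrel's pose was wrong, giving 54 mm for its height. I dropped it for a silhouette fit over two views, which gave 45.9 mm. The cleaner of the two views alone gave 45.1 mm; the other was spoiled by shadows and gave 51 mm.

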